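Scan the tall canister at the pantry reader

ROBOT

A 6-joint arm with a two-finger parallel gripper is mounted at the origin on a cart in front of the work surface, level with it; the furniture and walls round the work are solid. World frame = base frame: x ahead of the robot, y to its left, z up, the work surface at z = 0. Lengths are in mm, angles in rad, forces in N, time in s.
With the tool pointing down it reaches from about 350 to 875 mm from the base axis. Payload 4.2 kg.
Tool frame: the origin (TCP) lies between the finger pads; the fingertips stand 25 mm ahead of it and the grasp point (between the pads) lies 6 mm ahead of it; z points along the fingers, y is the line along which they close (so a half turn about z gives the same grasp; the last joint's range is limited). The gripper opens to 85 mm and grips with 20 to 120 N. Pads are 22 mm wide; open, the fingers measure 114 mm over their backs; the gripper's body (76 mm by 85 mm) begins 54 mm behind the grasp point. The pads swing forward as they close: fully open they stand 13 mm farther back than shut.
Start: joints at [1.544, 0.385, 0.008, 0, -1.194, -0.259], TCP at [176.171, 599.636, 229.112] pointing down, gripper open.
Joint ranges: [-3.14, 3.14], [-1.21, 2.06], [-1.07, 1.41], [-3.16, 2.05], [-2.99, -0.16], [-3.1, 3.1]. Speed limits (rad/s): [2.79, 2.79, 3.14, 3.14, 3.14, 3.14].

INTERFACE

Orientations are given as a unit quaternion [x, y, z, w].
In Python, from bench import arm gives the robot as it stands.
- The arm moves only by the shell command python3 -m pendant 'ROWS'. ROWS is JSON, a list of rows, each a list of 7 numbers: the shift along the tool's x, y, z in m, then the turn, a rotation vector about the tool's x, y, z in degrees, then the finger opening in m, from 0 to 0.0854. In form: [[x, y, z, wx, wy, wz, fingers], ...]. A call has 1 to 12 rows; each row shifts and turns the commanded pose from where the row before left it, along the tool's axes as they then stand; what a row does not reach is not made up. A row lasts 1/10 s, in which the tool goes at most 50 mm and 8.59 degrees, less where a joint would pass 70% of its speed; a pose out of reach is approached as far as the arm can. A call is refused whole if a number of a shift passes 0.05 or a number of a turn 8.59, either way. A call with a gripper value outside its range is refused whole. The fingers move at their own pace and stop on an object; the grip force is fixed at half the most. Time passes only in rows, so rows that do not move let the fingers close. It gives the time, the measured TCP pose, the force, the opening and the grip force at its end, in the units of the state.
- arm.read_state(): the state, without advancing time (a new reading comes with each control period).
- arm.get_image(name): name is "scene" or "top" or "wrist"; returns a dict with "image" (400x640x3 uint8, red, green, blue), "fx", "fy", "cx", "cy" (pixels), "k1" (the pictures are not rectified: a ray, as slopes to the right and down, at radius r is drawn at 1 + k1 r^2 times it, then the intrinsics apply), "xyz" and "rotation" of the camera in the world. Camera axes: x right, y down, z forward; pixel columns grow to the right and rows downward; lengths in mm; the calibration is good to about 2 mm. A picture is of the moment at which its call begins. There is no depth.
- arm.job_done(): hands the job in; it is judged then, once.
The state is a dict: "clock": time; "joints": joint angles; "joint_vel": joint speeds; "joint_efforts": joint torques, N m; "position": TCP position; "ee_rot": TCP orientation; "contact_force": force on the tool from outside, world axes, zero at the start; "wrist_torque": the same for the moment, N m; "gripper_width": finger opening in mm; "grasp_force": force on a finger pad.
Only numpy, scipy, OpenCV 4.12 (cv2) and the standard library are available. Lean on these libraries where they do the work, as an engineer would, in place of code of your own. Each camera call takes 0.05 s, during which the arm holds its last target. There are 200 camera calls.

TASK

Stand the tall canister upright in the middle of the round stand of the pantry reader, without dropping it, turned so that its barred label squarely faces the reader's window, and let go. Only then press the white key on top of the reader fully down and release it. Leave everything else on the counter where it is.

Things in the scene. Friction and masses are not known exactly. Their poses are not given: they have to be found in the camera images.
- tall_canister: Round steel canister, 62 mm diameter, 140 mm high, grey lid (top 22 mm, same diameter, fixed); on one side a white label with black bars, 36 mm wide; above it on the lid a black flap (24 x 16 mm) at the rim. Loose, upright. Origin: centre of underside; z up; +x from the axis out through the label. 0.25 to 0.5 kg. The one to scan.
- tall_canister_label (a point): Middle of the label's face on the tall canister: 31 mm out from its axis, 59 mm above its underside.
- reader: Pantry reader, fixed: black base plate 190 x 110 x 9 mm; on it a round steel stand and a grey upright head (56 mm thick, 90 mm wide, top 110 mm above the counter) with a dark-framed window toward the stand. Origin: centre of the plate's underside; z up; +x from the stand to the head. The window faces -x, so the label must point along the reader's +x.
- reader_stand (a point): Centre of the top of the round stand, a flat steel disc of 90 mm diameter without a rim, 12 mm above the counter, 45 mm behind the reader's origin (-x). Its axes are the reader's axes.
- reader_window (a point): Middle of the window, 66 mm above the counter, 74 mm from the stand's centre along the reader's +x.
- scan_key_top (a point): Centre of the top of the white round key (32 mm diameter) on top of the reader's head, 132 mm above the counter, 60 mm from the reader's origin along its +x; it is pressed straight down.
- scan_key (a joint): Travel of the key in m: 0 up, 0.006 fully down (about 5 N); a spring brings it back.
- short_canister: Round steel canister, 62 mm diameter, 95 mm high, grey lid (top 22 mm, same diameter, fixed); on one side a white label with black bars, 36 mm wide; above it on the lid a black flap (24 x 16 mm) at the rim. Loose, upright. Origin: centre of underside; z up; +x from the axis out through the label. A bystander, just like the tall one but shorter.
- jam_jar: Glass jam jar with a grey lid, 65 mm diameter, 83 mm high, loose bystander. Origin: centre of the underside.
- mug_b: White mug, 83 x 116 x 94 mm, loose bystander. Origin: underside.
- tea_box: Carton, 65 x 122 x 76 mm, loose bystander. Origin: underside.
- pepper_mill: Wooden pepper mill, 58 mm diameter, 150 mm high, loose bystander. Origin: underside.
- fish_tin: Flat tin, 63 x 105 x 26 mm, loose bystander. Origin: underside.
- spice_0: Spice jar, 46 mm diameter, 106 mm high, loose bystander. Origin: underside.
- salt_shaker: Salt shaker, 44 mm diameter, 90 mm high, loose bystander. Origin: underside.

How it is judged:
By the outcome, as a careful person would: the job done as asked, in the order asked, and still so for the second after the job is handed in, with the robot touching nothing.
It also fails if it takes over 45 s, if anything falls off the work surface, if the arm or the gripper's body presses on something with over 40 N, if the wrist force passes 120 N, or if a joint passes its speed limit or range.

## Working session

There is one attempt and no reset: what is moved stays moved. The work goes in short steps, Python scripts to look and compute and a shell command to move; the robot and the scene stay as the last step left them, time stands still between calls to the robot, and variables do not carry over. Pictures are saved under pics/ and viewed, at most 10 in all, crops included, and the job is handed in when it is done.

```bash
mkdir -p pics; ls
cat > h.py <<'E'
import numpy as np, cv2, json
from bench import arm
from scipy.spatial.transform import Rotation as R
def grab(n,fn=None):
    d=arm.get_image(n)
    if fn: cv2.imwrite('pics/'+fn,d['image'][:,:,::-1])
    return d
def Rm(d):
    r=np.array(d['rotation'],float)
    return r if r.shape==(3,3) else R.from_quat(r).as_matrix()
def ray(d,u,v):
    x=(u-d['cx'])/d['fx'];y=(v-d['cy'])/d['fy'];a,b=x,y
    for _ in range(30):
        s=1+d['k1']*(a*a+b*b);a,b=x/s,y/s
    return np.array(d['xyz'],float),Rm(d)@np.array([a,b,1.])
def onz(d,u,v,z):
    o,r=ray(d,u,v);return o+r*(z-o[2])/r[2]
def proj(d,p):
    q=Rm(d).T@(np.array(p,float)-np.array(d['xyz']));a,b=q[0]/q[2],q[1]/q[2];s=1+d['k1']*(a*a+b*b)
    return d['fx']*a*s+d['cx'],d['fy']*b*s+d['cy']
E
python3 - <<'E'
from h import *
for n in ("scene","top","wrist"):
    d=grab(n,n+'1.png');print(n,{k:np.round(v,3).tolist() for k,v in d.items() if k!='image'})
print(arm.read_state())
E
```

```text
pics
scene {'fx': 407.596, 'fy': 407.596, 'cx': 323.535, 'cy': 199.138, 'k1': 0.001, 'xyz': [193.326, -710.896, 913.834], 'rotation': [0.903, -0.213, 0.076, -0.366]}
top {'fx': 469.266, 'fy': 469.266, 'cx': 319.316, 'cy': 200.326, 'k1': -0.123, 'xyz': [-100.461, -68.418, 1525.393], 'rotation': [0.712, -0.672, 0.138, -0.152]}
wrist {'fx': 323.428, 'fy': 323.428, 'cx': 320.198, 'cy': 200.72, 'k1': -0.04, 'xyz': [239.147, 580.725, 372.155], 'rotation': [-0.594, 0.794, 0.105, -0.08]}
{'clock': 0.15, 'joints': array([ 1.54358879e+00,  3.85389373e-01,  6.92882834e-03, -3.21687217e-04,
       -1.19401936e+00, -2.58650612e-01]), 'joint_vel': array([ 0.00118262, -0.00394164,  0.00437712,  0.0009846 , -0.0004795 ,
        0.00107562]), 'joint_efforts': array([-3.43735110e-04, -3.92679155e+01,  1.88581270e+01,  4.18855950e+00,
       -3.38382735e-03, -1.04008397e-06]), 'position': array([176.07663889, 599.21618702, 228.267411  ]), 'ee_rot': array([ 9.89794206e-01, -1.42501578e-01, -5.13158302e-05,  8.53419975e-04]), 'contact_force': array([ 0.2307506 , -0.62851605, -0.21848127]), 'wrist_torque': array([-0.01020824,  0.0253399 , -0.01395568]), 'grasp_force': 0.0, 'gripper_width': 85.60552653367289}
```

View pics/top1.png

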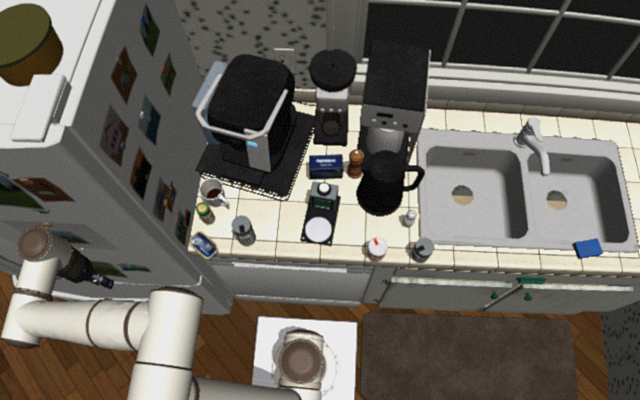

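View pics/scene1.png

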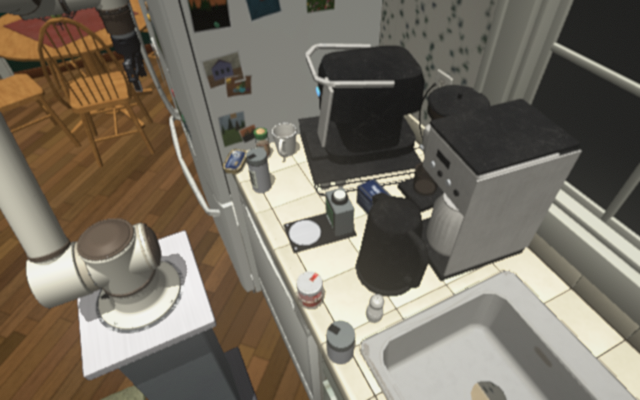

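Top view: a canister stands at about (243,230) and another at (422,250). The stand is at (318,230) and the white key at about (322,190). In the scene view the canisters are at (260,170), which looks taller, and (341,341). Next I'll enlarge the details.

Run:
```python
import cv2,numpy as np
a=cv2.imread('pics/top1.png')[170:270,185:345]; b=cv2.imread('pics/scene1.png')[120:260,220:370]
a=cv2.resize(a,None,fx=5,fy=5,interpolation=cv2.INTER_CUBIC)
cv2.imwrite('pics/topc.png',a)
cv2.imwrite('pics/scc.png',cv2.resize(b,None,fx=4,fy=4,interpolation=cv2.INTER_CUBIC))
from h import *
```

```text
(no output)
```

View pics/topc.png

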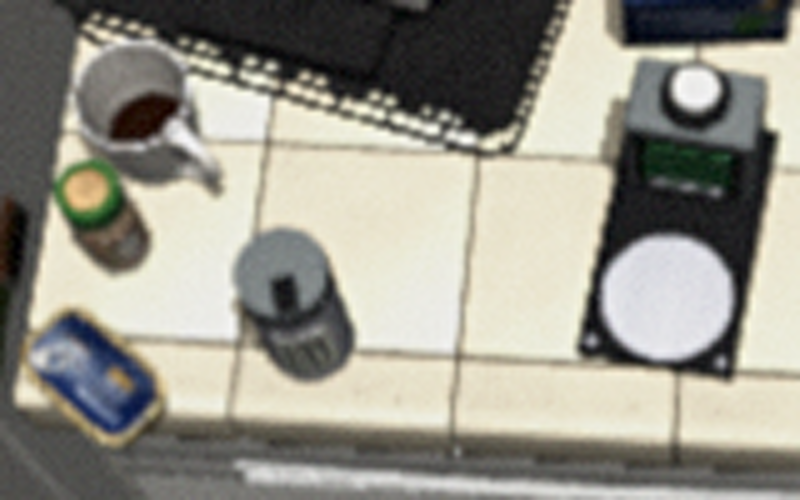

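View pics/scc.png

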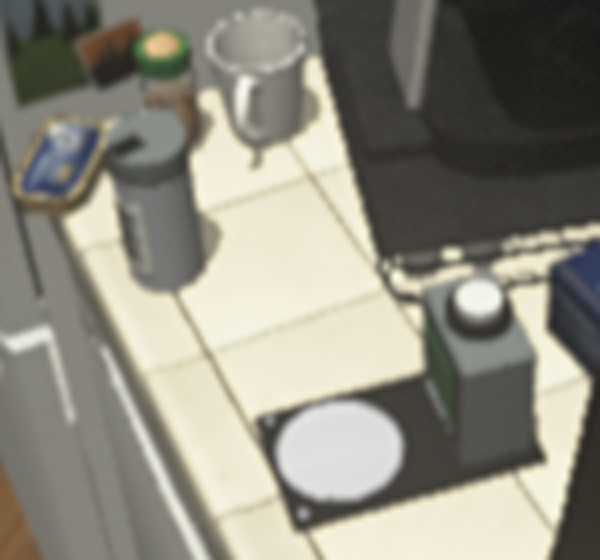

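Crops: lid centre about (241.5,225) in top and (257,154.5) in scene. The flap and label point toward the robot. The stand is at (318.3,229.3) in top and (305,232.5) in scene, and the key at (324.3,187.5) in top and (340,195) in scene. Now to triangulate.

```bash
cat >> h.py <<'E'
def tri(obs):
    A=np.zeros((3,3));b=np.zeros(3)
    L=[]
    for d,u,v in obs:
        o,r=ray(d,u,v);r=r/np.linalg.norm(r);P=np.eye(3)-np.outer(r,r);A+=P;b+=P@o;L.append((o,P))
    x=np.linalg.solve(A,b);return x,[np.linalg.norm(P@(x-o)) for o,P in L]
E
python3 - <<'E'
from h import *
t=grab('top');s=grab('scene')
for n,a,b in [('lid',(241.5,224.7),(257,154.5)),('stand',(318.2,229.2),(304.9,232.3)),('key',(324.2,187.4),(340,195)),
   ('flap',(242,228.2),(251.5,156.2)),('short',(423,245),(341,329))]:
    x,e=tri([(t,*a),(s,*b)]);print(n,x.round(1),np.round(e,1))
# plate corners from top (crop px): 
c=[onz(t,185+u/5,170+v/5,9) for u,v in((582,352),(731,376),(776,130))]
print(np.round(c,1))
for n,a in (('stand',(318.2,229.2)),):print(onz(t,*a,12))
print(onz(t,324.2,187.4,132),onz(s,340,195,132))
# stand blob by mask
for d,(u,v) in((t,(318,229)),(s,(305,232))):
    m=cv2.inRange(d['image'],(150,150,165),(255,255,255))
    hsv=cv2.cvtColor(d['image'],cv2.COLOR_RGB2HSV);print(hsv[v,u],hsv[v,u+25 if d is t else u-40])
    m=((hsv[...,1]<25)&(hsv[...,2]>140)).astype(np.uint8);n,l,st,c=cv2.connectedComponentsWithStats(m);k=l[v,u];print(st[k],c[k],onz(d,*c[k],12))
E
```

```text
lid [413.1 221.4 135.1] [2. 2.]
stand [455.4 -19.4  11.9] [0.2 0.2]
key [559.3 -34.  129. ] [0.1 0.1]
flap [397.2 217.  139.9] [0.4 0.4]
short [ 389.4 -361.    97.3] [1. 1.]
[[412.4  35.4   9. ]
 [401.1 -66.8   9. ]
 [585.6 -89.5   9. ]]
[455.14328834 -19.37800861  12.        ]
[557.98273001 -34.08471161 132.        ] [557.82630118 -36.60225332 132.        ]
[108   6 228] [ 29  22 235]
[305 217  27  25 519] [317.92678227 229.09441233] [455.47516388 -18.4182611   12.        ]
[  0   0 223] [ 22  44 218]
[289 220  32  25 634] [304.32492114 232.11671924] [454.40880635 -17.96134197  12.        ]
```

```bash
python3 -m pendant '[[0.012,0.043,0,0,0,0,0.0854],[0.013,0.043,0,0,0,0,0.0854],[0.013,0.043,0,0,0,0,0.0854],[0.013,0.043,0,0,0,0,0.0854],[0.013,0.043,0,0,0,0,0.0854],[0.013,0.043,0,0,0,0,0.0854]]'; python3 -m pendant '[[0.039,0.011,0,0,0,0,0.0854],[0.039,0.011,0,0,0,0,0.0854],[0.039,0.011,0,0,0,0,0.0854],[0.039,0.011,0,0,0,0,0.0854],[0.039,0.011,0,0,0,0,0.0854],[0,0,0,0,0,-7.5,0.0854],[0,0,0,0,0,-7.5,0.0854],[0,0,0,0,0,-7.5,0.0854],[0,0,0,0,0,-7.5,0.0854],[0,0,0,0,0,0,0.0854]]'
python3 - <<'E'
from h import *
d=grab('wrist','w2.png');s=arm.read_state();m=R.from_quat(s['ee_rot']).as_matrix()
print(s['position'],np.degrees(np.arctan2(m[1,0],m[0,0])),np.degrees(s['joints']).round(1),d['xyz'],Rm(d).round(3).tolist())
print(proj(d,(413,221,140)),proj(d,(397,217,140)))
E
```

```text
clock: 0.85
position: [177.3, 328.4, 228.9]
ee_rot: [0.99, -0.142, 0.0, 0.0]
contact_force: [0.2, -0.4, 0.3]
gripper_width: 85.5
grasp_force: 0.0
clock: 1.85
position: [348.9, 222.5, 229.1]
ee_rot: [0.993, 0.118, 0.0, -0.0]
contact_force: [0.5, -0.6, 0.1]
gripper_width: 85.5
grasp_force: 0.0
[348.83939685 222.55895007 229.11852238] 13.470381474310694 [ 55.3   0.9 -26.9  -0.  -62.2  48.2] [412.76112521 238.21711722 373.13739016] [[0.235, -0.938, -0.256], [-0.972, -0.226, -0.062], [0.0, 0.263, -0.965]]
(np.float64(344.01384900620434), np.float64(118.34016689121566)) (np.float64(343.7790168569203), np.float64(142.1002729409997))
```

View pics/w2.png

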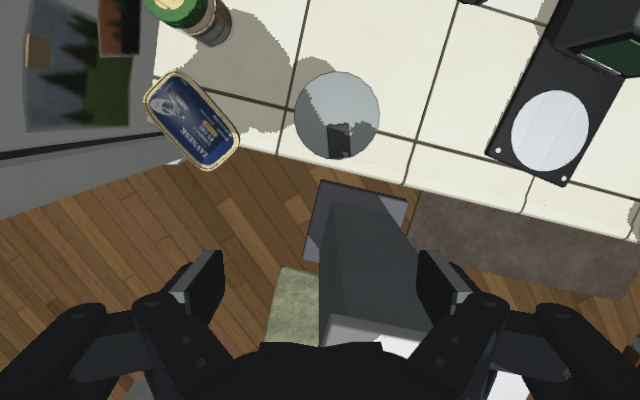

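The wrist view shows the lid disc at about (337,115) with radius about 43, the flap at (340,140), and the stand at (550,130). The fingers are clear of everything. I'll measure these by mask.

```bash
cat >> h.py <<'E'
from scipy.optimize import least_squares
def flap(d,u0,v0,z,w=24,thr=60):
    """centroid of dark flap near pixel, on plane z"""
    g=cv2.cvtColor(d['image'],cv2.COLOR_RGB2GRAY)
    m=np.zeros_like(g);u0,v0=int(u0),int(v0);m[v0-w:v0+w,u0-w:u0+w]=(g[v0-w:v0+w,u0-w:u0+w]<thr)
    n,l,st,c=cv2.connectedComponentsWithStats(m)
    k=min(range(1,n),key=lambda i:np.hypot(*(c[i]-[u0,v0]))+(1e3 if st[i][4]<60 else 0))
    ys,xs=np.nonzero(l==k);P=np.array([onz(d,x,y,z)[:2] for x,y in zip(xs,ys)])
    return P,st[k]
def circ(P,r=None):
    f=lambda q:np.hypot(P[:,0]-q[0],P[:,1]-q[1])-(r or q[2])
    q=least_squares(f,[*P.mean(0),30],loss='soft_l1',f_scale=1).x;return q,np.std(f(q))
E
python3 - <<'E'
from h import *
d=grab('wrist');hsv=cv2.cvtColor(d['image'],cv2.COLOR_RGB2HSV).astype(int)
for p in((320,80),(350,95),(320,130),(360,130),(340,140),(330,60),(290,110),(550,130)):print(p,hsv[p[1],p[0]],d['image'][p[1],p[0]])
for z in (135,140):
  P,st=flap(d,340,140,z);print('flap',st,P.mean(0))
  bx=cv2.minAreaRect(P.astype(np.float32));print(bx)
# lid edge pts by radial Canny
g=cv2.cvtColor(d['image'],cv2.COLOR_RGB2GRAY);e=cv2.Canny(g,60,150)
ys,xs=np.nonzero(e);r=np.hypot(xs-337,ys-115);k=(r>38)&(r<48)
P=np.array([onz(d,x,y,140)[:2] for x,y in zip(xs[k],ys[k])])
q,sd=circ(P);print('lid',q,sd,len(P)); q2,sd=circ(P,31);print(q2[:2],sd)
m=((hsv[...,1]<20)&(hsv[...,2]>140)).astype(np.uint8);n,l,st,c=cv2.connectedComponentsWithStats(m);k=l[130,550];print(st[k],c[k])
ct=max(cv2.findContours((l==k).astype(np.uint8),0,1)[0],key=len)[:,0]
P=np.array([onz(d,x,y,12)[:2] for x,y in ct]);print('stand',circ(P))
E
```

```text
(320, 80) [ 90  13 171] [162 171 171]
(350, 95) [ 90  13 176] [167 176 176]
(320, 130) [ 90  13 100] [ 95 100 100]
(360, 130) [96 13 99] [94 98 99]
(340, 140) [105  12  44] [42 43 44]
(330, 60) [ 28  18 230] [230 229 214]
(290, 110) [16 59 56] [56 50 43]
(550, 130) [103   8 220] [213 217 220]
flap [327 126  24  33 572] [394.77411496 220.82054478]
((396.1499328613281, 220.4930877685547), (23.39179801940918, 15.855472564697266), 18.58658790588379)
flap [327 126  24  33 572] [395.15187102 221.1839853 ]
((396.4988098144531, 220.86343383789062), (22.90067481994629, 15.52258014678955), 18.58663558959961)
lid [413.06459741 226.45917716  29.99434812] 1.0369648663963766 391
[413.0388499 226.4466043] 1.0387165833147076
[ 511   90   78   81 4874] [549.49056217 129.84263439]
stand (array([455.26922216, -15.74936254,  44.11620452]), np.float64(0.33456643802359565))
```

```bash
python3 -m pendant '[[0,0,0,0,0,-5.2,0.0854],[0.031,0.0085,0,0,0,0,0.0854],[0.031,0.0085,0,0,0,0,0.0854],[0,0,0,0,0,0,0.0854],[0,0,0,0,0,0,0.0854]]'
python3 - <<'E'
from h import *
d=grab('wrist','w3.png');s=arm.read_state();m=R.from_quat(s['ee_rot']).as_matrix()
print(s['position'],np.degrees(np.arctan2(m[1,0],m[0,0])))
g=cv2.cvtColor(d['image'],cv2.COLOR_RGB2GRAY);e=cv2.Canny(g,60,150)
u,v=proj(d,(413,226.4,140));ru=abs(proj(d,(413,226.4+31,140))[0]-u);print(u,v,ru)
ys,xs=np.nonzero(e);r=np.hypot(xs-u,ys-v);k=(r>ru-9)&(r<ru+7)
for z in(136,140,144):
  P=np.array([onz(d,x,y,z)[:2] for x,y in zip(xs[k],ys[k])]);print(z,circ(P),circ(P,31),len(P))
P,st=flap(d,*proj(d,(396.3,220.8,140)),140);print(st,P.mean(0),cv2.minAreaRect(P.astype(np.float32)))
E
```

```text
clock: 2.45
position: [413.1, 226.4, 228.6]
ee_rot: [0.987, 0.162, -0.001, 0.0]
contact_force: [-0.2, 0.4, -0.3]
gripper_width: 85.2
grasp_force: 0.0
[412.62230788 226.25529702 228.71586718] 18.7337440655547
320.3600510168342 203.69909430998135 39.71418346100103
136 (array([413.19905414, 226.21475954,  30.545293  ]), np.float64(2.683255884978106)) (array([413.17689681, 226.23461193,  30.        ]), np.float64(2.6818558167822903)) 511
140 (array([414.25288757, 226.58109529,  30.02954123]), np.float64(2.637808853812906)) (array([414.1122334 , 226.59641295,  30.        ]), np.float64(2.625167567761343)) 511
144 (array([415.30668983, 226.9474151 ,  29.51377591]), np.float64(2.5923577547388055)) (array([414.82920016, 226.89044642,  30.        ]), np.float64(2.560947606781212)) 511
[310 209  34  40 393] [386.95693955 212.85804927] ((395.6116638183594, 215.47193908691406), (31.666025161743164, 25.65301513671875), 18.620458602905273)
```

View pics/w3.png

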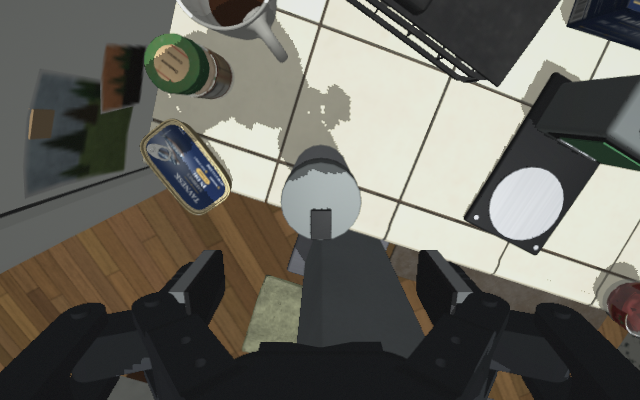

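Canister confirmed: lid centre at (320,203), flap centred at column 320, so the label points exactly along tool −x. The height of 140 mm agrees between the two positions. Next: descend and grip.

```bash
python3 -m pendant '[[0.001,0,0.025,0,0,0,0.0854],[0,0,0.03,0,0,0,0.0854],[0,0,0.03,0,0,0,0.0854],[0,0,0.02,0,0,0,0.0854],[0,0,0,0,0,0,0.0854],[0,0,0,0,0,0,0.0854]]'; python3 -m pendant '[[0,0,0,0,0,0,0.06],[0,0,0,0,0,0,0.06],[0,0,0,0,0,0,0.045],[0,0,0,0,0,0,0.03],[0,0,0,0,0,0,0.03],[0,0,0,0,0,0,0.03],[0,0,0,0,0,0,0.03],[0,0,0,0,0,0,0.03]]'
```

```text
clock: 3.1
position: [413.9, 227.1, 124.8]
ee_rot: [0.986, 0.164, 0.0, 0.0]
contact_force: [0.3, 0.1, 0.5]
gripper_width: 85.7
grasp_force: 0.0
clock: 3.9
position: [415.3, 227.8, 126.7]
ee_rot: [0.986, 0.164, 0.002, -0.001]
contact_force: [-1.1, -1.4, 8.6]
gripper_width: 57.7
grasp_force: 62.1
```

Run:
```python
from h import *
d=grab('wrist','w4.png');s=arm.read_state();print(s['position'],s['contact_force'],s['wrist_torque'],s['gripper_width'],s['grasp_force'])
```

```text
[415.32623177 227.82370948 126.70020318] [-1.17059038 -1.40399638  7.04306765] [-0.15511817  0.37792615  0.06215007] 57.52458747532808 62.06826031208038
```

View pics/w4.png

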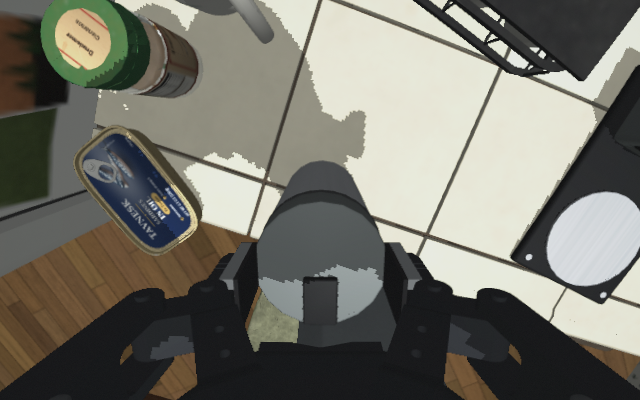

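The canister is gripped at its middle: lid centre about (321,263), flap at (320,300). I'll check the offset of the axis from the TCP and the tilt.

Run:
```python
from h import *
d=grab('wrist');s=arm.read_state();p=s['position'];m=R.from_quat(s['ee_rot']).as_matrix()
print(m.round(4).tolist())
g=cv2.cvtColor(d['image'],cv2.COLOR_RGB2GRAY);e=cv2.Canny(g,60,150)
print(proj(d,(p[0],p[1],140)))
ys,xs=np.nonzero(e);r=np.hypot(xs-321,ys-263);k=(r>55)&(r<68)&(ys>215)&(np.abs(xs-321)<64)
for z in(140,142):
  P=np.array([onz(d,x,y,z)[:2] for x,y in zip(xs[k],ys[k])]);q=circ(P);print(z,q,circ(P,31)[0][:2]); print('tool xy offset',m.T[:2,:2]@(q[0][:2]-p[:2]))
```

```text
[[0.9463, 0.3234, 0.004], [0.3234, -0.9463, 0.0029], [0.0047, -0.0014, -1.0]]
(np.float64(320.797978428792), np.float64(265.99392617777755))
140 (array([415.48927638, 228.18649612,  29.37521855]), np.float64(1.1489340299777167)) [416.41978137 229.08921746]
tool xy offset [ 0.26742094 -0.29605335]
142 (array([416.42713691, 228.50525043,  28.92588066]), np.float64(1.1313745498506054)) [417.73661606 229.78280651]
tool xy offset [ 1.25795744 -0.29439128]
```

```bash
python3 -m pendant '[[0,0,-0.008,0,0,0,0.03],[0,0,-0.015,0,0,0,0.03],[0,0,-0.02,0,0,0,0.03],[0,0,-0.02,0,0,0,0.03],[0,0,-0.02,0,0,0,0.03],[0,0,-0.02,0,0,0,0.03],[0,0,-0.01,0,0,0,0.03]]'; python3 -m pendant '[[-0.011,0.02,0,0,0,0,0.03],[-0.016,0.03,0,0,0,0,0.03],[-0.016,0.03,0,0,0,0,0.03],[-0.016,0.03,0,0,0,0,0.03],[-0.016,0.03,0,0,0,0,0.03],[-0.016,0.03,0,0,0,0,0.03],[-0.011,0.022,0,0,0,0,0.03],[-0.008,0.018,0,0,0,0,0.03]]';python3 -m pendant '[[0,0,0,0,0,4,0.03],[0,0,0,0,0,6.4,0.03],[0,0,0,0,0,6.4,0.03],[0,0,0,0,0,6.4,0.03],[0,0,0,0,0,3,0.03],[0,0,0,0,0,0,0.03],[0,0,0,0,0,0,0.03]]'
python3 - <<'E'
from h import *
d=grab('wrist','w5.png');s=arm.read_state();m=R.from_quat(s['ee_rot']).as_matrix();print(s['position'],s['contact_force'],np.degrees(np.arctan2(m[1,0],m[0,0])),d['xyz'])
E
```

```text
clock: 4.7
position: [414.1, 227.1, 238.8]
ee_rot: [0.987, 0.163, 0.001, -0.001]
contact_force: [-0.3, -0.7, -4.1]
gripper_width: 57.5
grasp_force: 64.8
clock: 5.5
position: [375.6, -9.4, 236.2]
ee_rot: [0.987, 0.163, -0.001, -0.0]
contact_force: [-0.3, 0.5, -3.2]
gripper_width: 57.6
grasp_force: 65.0
clock: 6.2
position: [376.8, -7.8, 236.5]
ee_rot: [0.998, -0.064, -0.001, 0.0]
contact_force: [0.5, -0.4, -3.2]
gripper_width: 57.0
grasp_force: 65.2
[377.02098604  -7.68279025 236.66671806] [ 0.11932491 -0.19818445 -2.93350663] -7.33767940402727 [442.22184245 -16.17751791 380.45459616]
```

View pics/w5.png

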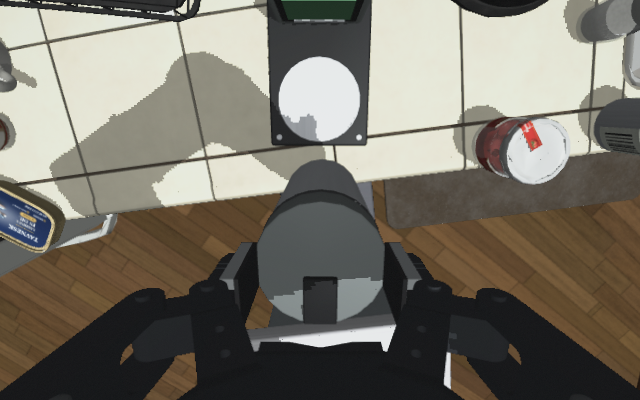

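The canister is held unchanged, with its flap at column 320. The stand is at (319,98), and the plate's sides run from (270,20) to (272,145) and (369,20) to (367,145). I'll measure the plate edges and the stand.

Run:
```python
from h import *
d=grab('wrist');im=d['image'];hsv=cv2.cvtColor(im,cv2.COLOR_RGB2HSV).astype(int);g=cv2.cvtColor(im,cv2.COLOR_RGB2GRAY)
for nm,lo,hi,sg in(('L',255,290,-1),('R',350,380,1)):
    X=[]
    for v in range(30,136):
        r=g[v,lo:hi].astype(float);gr=sg*np.gradient(cv2.GaussianBlur(r[None],(5,1),0)[0]);i=gr.argmax()
        if 0<i<len(gr)-1 and gr[i]>8:X.append(onz(d,lo+i,v,9)[:2])
    X=np.array(X);vx,vy,x0,y0=cv2.fitLine(X.astype(np.float32),cv2.DIST_HUBER,0,.01,.01).ravel();print(nm,len(X),np.degrees(np.arctan(vy/vx)),x0,y0)
    nrm=np.array([-vy,vx]);print(' resid',np.std((X-[x0,y0])@nrm)); 
m=((hsv[...,1]<25)&(hsv[...,2]>130)).astype(np.uint8);n,l,st,c=cv2.connectedComponentsWithStats(m)
k=l[85,319];ct=max(cv2.findContours((l==k).astype(np.uint8),0,1)[0],key=len)[:,0];print(st[k])
P=np.array([onz(d,x,y,12)[:2] for x,y in ct]);q,sd=circ(P);print('stand',q,sd,proj(d,(*q[:2],12)))
w=np.hypot(*(P-q[:2]).T);P=P[w>q[2]-2];print(circ(P),circ(P,45))
for i in range(n):
    if 4<st[i][4]<60 and 125<c[i][1]<145 and 265<c[i][0]<375:print('pin',c[i],onz(d,*c[i],9)[:2])
s=arm.read_state();p=s['position'];mm=R.from_quat(s['ee_rot']).as_matrix()
e=cv2.Canny(g,60,150);ys,xs=np.nonzero(e);r=np.hypot(xs-321,ys-263);k=(r>55)&(r<68)&(ys>215)&(np.abs(xs-321)<64)
z=p[2]+13.3;P=np.array([onz(d,x,y,z)[:2] for x,y in zip(xs[k],ys[k])]);q=circ(P)[0];print('lid tool off',mm.T[:2,:2]@(q[:2]-p[:2]),q)
F,st=flap(d,320,300,z,thr=48);print(st,mm.T[:2,:2]@(F.mean(0)-p[:2]));bx=cv2.minAreaRect(F.astype(np.float32));print(bx, np.degrees(np.arctan2(mm[1,0],mm[0,0])),mm.round(4).tolist())
```

```text
L 106 -7.3506336 490.42932 33.860046
 resid 0.36953425561223097
R 106 -7.529151 466.89542 -73.00025
 resid 1.1355201234754815
[ 279   57   81   85 5427]
stand [455.58731421 -16.91400947  44.07801023] 0.3815214870372438 (np.float64(319.1545981484755), np.float64(99.9788905227466))
(array([455.58731421, -16.91400947,  44.07801023]), np.float64(0.3815214870372438)) (array([455.48223382, -16.89841705,  30.        ]), np.float64(0.38877214222249173))
pin [279.23529412 136.76470588] [421.84135048  33.06192875]
pin [358.4137931  137.27586207] [409.78421775 -55.81156857]
lid tool off [-0.14913696  0.24183822] [377.04153452  -7.80375384  29.39424853]
[303 276  35  48 847] [-18.96423051  -1.27244673]
((360.01812744140625, -5.276358604431152), (15.27560806274414, 24.566265106201172), 81.663818359375) -7.346329194245081 [[0.9918, -0.1279, -0.0008], [-0.1279, -0.9918, -0.0001], [-0.0008, 0.0002, -1.0]]
```

```bash
python3 -m pendant '[[0,0,0,0,0,4,0.03],[0,0,0,0,0,7,0.03],[0,0,0,0,0,8,0.03],[0,0,0,0,0,8,0.03],[0,0,0,0,0,8,0.03],[0,0,0,0,0,8,0.03],[0,0,0,0,0,8,0.03],[0,0,0,0,0,8,0.03],[0,0,0,0,0,8,0.03],[0,0,0,0,0,8,0.03],[0,0,0,0,0,8,0.03],[0,0,0,0,0,8,0.03]]';python3 -m pendant '[[0,0,0,0,0,8,0.03],[0,0,0,0,0,8,0.03],[0,0,0,0,0,8,0.03],[0,0,0,0,0,8,0.03],[0,0,0,0,0,8,0.03],[0,0,0,0,0,8,0.03],[0,0,0,0,0,8,0.03],[0,0,0,0,0,8,0.03],[0,0,0,0,0,8,0.03],[0,0,0,0,0,8,0.03],[0,0,0,0,0,6,0.03],[0,0,0,0,0,3.2,0.03]]';python3 -m pendant '[[-0.012,0,0,0,0,0,0.03],[-0.02,0,0,0,0,0,0.03],[-0.025,0,0,0,0,0,0.03],[-0.015,0,0,0,0,0,0.03],[-0.007,0,0,0,0,0,0.03],[0,0,0,0,0,0,0.03],[0,0,0,0,0,0,0.03]]'
cat > chk.py <<'E'
from h import *
s=arm.read_state();p=s['position'];m=R.from_quat(s['ee_rot']).as_matrix()
print(p,s['contact_force'],'yaw',np.degrees(np.arctan2(m[1,0],m[0,0])),m[2].round(4))
print('tool delta to stand',m.T@(np.array([455.5,-17,p[2]])-p))
E
python3 chk.py
```

```text
clock: 7.5
position: [377.4, -7.4, 236.9]
ee_rot: [-0.652, 0.759, 0.0, -0.0]
contact_force: [0.6, 0.0, -3.6]
gripper_width: 57.3
grasp_force: 65.2
clock: 8.7
position: [377.4, -7.4, 237.0]
ee_rot: [0.067, 0.998, -0.0, -0.0]
contact_force: [-0.5, 0.9, -3.4]
gripper_width: 57.3
grasp_force: 65.2
clock: 9.4
position: [455.4, -17.9, 236.7]
ee_rot: [0.066, 0.998, -0.0, -0.001]
contact_force: [-1.0, 0.4, -3.4]
gripper_width: 57.3
grasp_force: 65.2
[455.38622264 -17.92378639 236.72800106] [-0.98555748  0.36965765 -3.39797271] yaw 172.44095896969532 [ 1.4e-03 -3.0e-04 -1.0e+00]
tool delta to stand [ 8.73341160e-03  9.30725647e-01 -2.90615743e-04]
```

```bash
python3 -m pendant '[[0,0.001,0.01,0,0,0,0.03],[0,0,0.02,0,0,0,0.03],[0,0,0.02,0,0,0,0.03],[0,0,0.02,0,0,0,0.03],[0,0,0.012,0,0,0,0.03],[0,0,0.006,0,0,0,0.03],[0,0,0.003,0,0,0,0.03],[0,0,0,0,0,0,0.03],[0,0,0,0,0,0,0.03]]'; python3 chk.py
python3 - <<'E'
from h import *
a=grab('scene')['image'][150:250,250:375];b=grab('top')['image'][165:265,270:370]
o=np.hstack([cv2.resize(a,(500,400),interpolation=3),cv2.resize(b,(300,300),interpolation=3)] if 0 else [cv2.resize(a,(480,384),interpolation=2),cv2.resize(b,(320,384),interpolation=2)])
cv2.imwrite('pics/c6.png',o[:,:,::-1])
E
```

```text
clock: 10.3
position: [456.5, -16.6, 146.8]
ee_rot: [0.066, 0.998, 0.0, 0.001]
contact_force: [-0.3, 0.5, -3.7]
gripper_width: 57.4
grasp_force: 65.2
[456.53852306 -16.63821644 146.77043366] [-0.26460781  0.50639971 -3.6937703 ] yaw 172.44619677067826 [-1.5e-03  5.0e-04 -1.0e+00]
tool delta to stand [ 0.98195053 -0.49516447 -0.00166841]
```

View pics/c6.png

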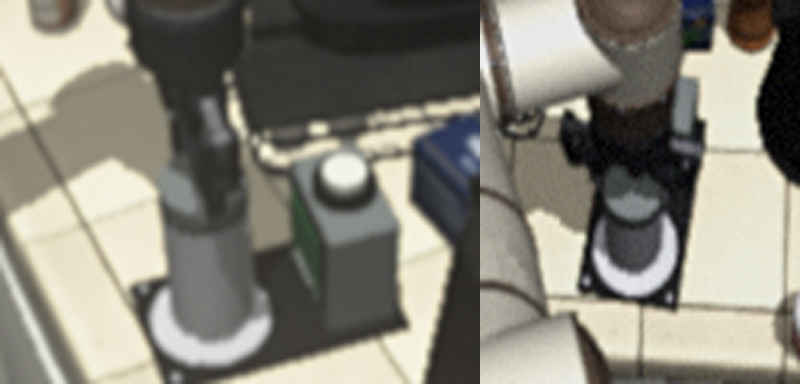

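The canister hangs upright about 8 mm over the centre of the stand, with its label toward the window. I'll lower it gently.

```bash
python3 -m pendant '[[0.0007,0,0.002,0,0,0,0.03],[0,0,0.002,0,0,0,0.03],[0,0,0.002,0,0,0,0.03],[0,0,0,0,0,0,0.03],[0,0,0,0,0,0,0.03]]'; python3 -m pendant '[[0,0,0.001,0,0,0,0.03],[0,0,0.001,0,0,0,0.03],[0,0,0,0,0,0,0.03],[0,0,0,0,0,0,0.03]]'; python3 chk.py
```

```text
clock: 10.9
position: [455.4, -16.7, 140.0]
ee_rot: [0.066, 0.998, -0.0, -0.0]
contact_force: [-0.2, 0.3, -3.3]
gripper_width: 57.1
grasp_force: 65.2
clock: 11.3
position: [456.1, -16.6, 138.9]
ee_rot: [0.066, 0.998, 0.0, 0.001]
contact_force: [-0.1, 0.3, 3.0]
gripper_width: 57.5
grasp_force: 66.1
[456.14548609 -16.59555066 138.86246856] [-0.1421134   0.33222302  3.02016382] yaw 172.45226519976168 [-1.7e-03  3.0e-04 -1.0e+00]
tool delta to stand [ 0.58676726 -0.48573077 -0.00115937]
```

Contact made. Opening gently, then a wrist look.

```bash
python3 -m pendant '[[0,0,0,0,0,0,0.06],[0,0,0,0,0,0,0.063],[0,0,0,0,0,0,0.068],[0,0,0,0,0,0,0.074],[0,0,0,0,0,0,0.0854],[0,0,0,0,0,0,0.0854],[0,0,0,0,0,0,0.0854]]'; python3 -m pendant '[[0,0,-0.01,0,0,0,0.0854],[0,0,-0.025,0,0,0,0.0854],[0,0,-0.03,0,0,0,0.0854],[0,0,-0.025,0,0,0,0.0854],[0,0,0,0,0,0,0.0854],[0,0,0,0,0,0,0.0854]]'
python3 chk.py
python3 - <<'E'
from h import *
d=grab('wrist','w7.png')
E
```

```text
clock: 12.0
position: [455.4, -16.7, 138.1]
ee_rot: [0.066, 0.998, -0.0, 0.0]
contact_force: [0.5, 0.3, 0.4]
gripper_width: 85.8
grasp_force: 0.0
clock: 12.6
position: [455.4, -16.6, 228.9]
ee_rot: [0.066, 0.998, 0.001, 0.001]
contact_force: [0.9, -0.3, -1.2]
gripper_width: 85.2
grasp_force: 0.0
[455.44952331 -16.58727373 228.93637796] [ 0.94664817 -0.34819471 -1.17792995] yaw 172.41528427752186 [-0.0015  0.0011 -1.    ]
tool delta to stand [-1.04511488e-01 -4.02452646e-01 -2.91926894e-04]
```

View pics/w7.png

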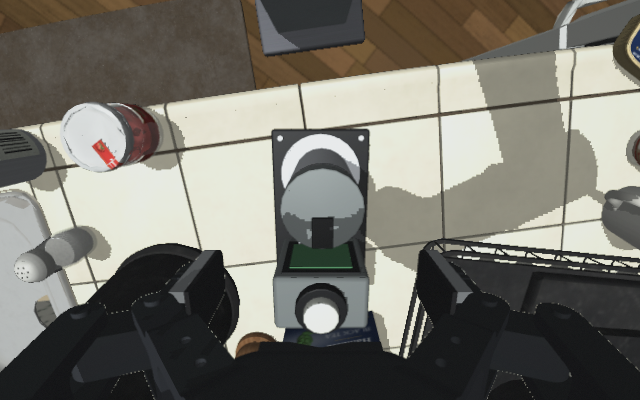

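The canister stands upright on the stand: lid at (322,207), flap at (322,232) toward the window, key at (321,315). I'll measure the final alignment and the key.

Run:
```python
from h import *
d=grab('wrist');im=d['image'];g=cv2.cvtColor(im,cv2.COLOR_RGB2GRAY)
e=cv2.Canny(g,60,150);ys,xs=np.nonzero(e);r=np.hypot(xs-322,ys-209);k=(r>36)&(r<46)&((ys<200)&(ys>165)|(ys<225)&(ys>200)&(abs(xs-322)>25))
P=np.array([onz(d,x,y,152)[:2] for x,y in zip(xs[k],ys[k])]);q,sd=circ(P);print('lid',q,sd)
F,st=flap(d,322,230,152,w=18,thr=50);c=F.mean(0);print(st,c,cv2.minAreaRect(F.astype(np.float32)),'dir',np.degrees(np.arctan2(*(c-q[:2])[::-1])))
# flap side edges
for nm,lo,hi,sg in(('L',303,318,-1),('R',327,342,1)):
    X=[]
    for v in range(222,242):
        gr=sg*np.gradient(cv2.GaussianBlur(g[v:v+1,lo:hi].astype(float),(3,1),0)[0]);i=gr.argmax()
        X.append(onz(d,lo+i,v,152)[:2])
    vx,vy,_,_=cv2.fitLine(np.float32(X),cv2.DIST_HUBER,0,.01,.01).ravel();print(nm,np.degrees(np.arctan(vy/vx)))
hsv=cv2.cvtColor(im,cv2.COLOR_RGB2HSV);m=((hsv[...,1]<30)&(hsv[...,2]>150)).astype(np.uint8)
n,l,st,c=cv2.connectedComponentsWithStats(m);k=l[318,321];print(st[k],c[k]);ct=max(cv2.findContours((l==k).astype(np.uint8),0,1)[0],key=len)[:,0]
for z in(129,132):print(z,circ(np.array([onz(d,x,y,z)[:2] for x,y in ct])))
s=arm.read_state();p=s['position'];mm=R.from_quat(s['ee_rot']).as_matrix();K=np.array([*circ(np.array([onz(d,x,y,132)[:2] for x,y in ct]))[0][:2],132]);print('tool delta',mm.T@(K-p),p)
```

```text
lid [454.5111971  -15.10618872  29.88775332] 1.50498589023755
[312 219  22  29 610] [471.89148354 -17.73429021] ((472.063232421875, -17.464828491210938), (15.231903076171875, 21.763126373291016), 82.00279998779297) dir -8.598647337459568
L -8.043831
R -10.49746
[304 305  35  30 840] [320.9547619  319.33809524]
129 (array([560.34448171, -30.26697874,  14.94574343]), np.float64(0.27728433731187546))
132 (array([558.21875908, -29.99088331,  14.76129847]), np.float64(0.27386009266613204))
tool delta [-104.46515674    0.6394332    95.33827097] [454.7301644  -16.82322077 227.49600617]
```

The canister is centred within about 1.5 mm and the label within about 1°. Before going over the key I'll check the clearance to the kettle.

Run:
```python
from h import *
t=grab('top')
for z in(100,180,230):
  print(z,[onz(t,u,v,z)[:2].round() for u,v in((357,185),(362,165),(372,155),(358,200))])
w=grab('wrist')
for z in(100,180,230): print(z,[onz(w,u,v,z)[:2].round() for u,v in((238,310),(200,252),(165,243))])
cv2.imwrite('pics/t8.png',cv2.resize(cv2.imread('pics/top1.png')[130:230,290:430],None,fx=5,fy=5,interpolation=cv2.INTER_CUBIC))
```

```text
100 [array([ 588., -143.]), array([ 665., -158.]), array([ 707., -192.]), array([ 533., -148.])]
180 [array([ 550., -139.]), array([ 622., -153.]), array([ 661., -185.]), array([ 498., -143.])]
230 [array([ 525., -136.]), array([ 596., -150.]), array([ 633., -181.]), array([ 475., -141.])]
100 [array([ 559., -111.]), array([ 495., -133.]), array([ 482., -163.])]
180 [array([509., -81.]), array([463., -96.]), array([ 454., -118.])]
230 [array([477., -62.]), array([444., -73.]), array([437., -89.])]
```

View pics/t8.png

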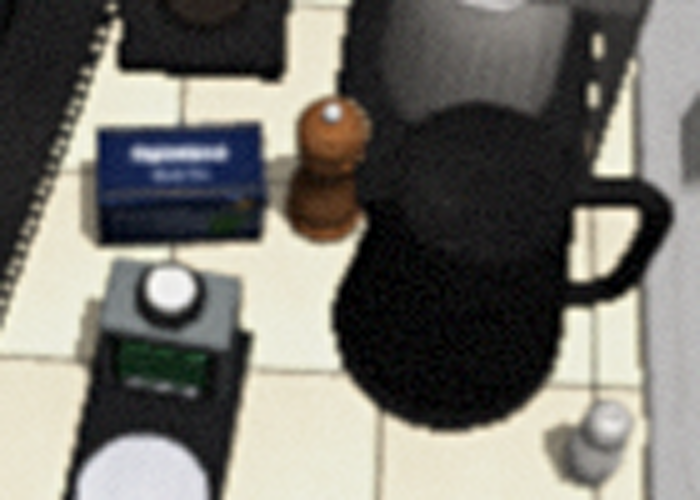

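The kettle's edge is over 100 mm from the key, so there is room. I'll close the fingers and move above the key.

```bash
python3 -m pendant '[[-0.02,0,0,0,0,0,0],[-0.03,0,0,0,0,0,0],[-0.03,0,0,0,0,0,0],[-0.018,0,0,0,0,0,0],[-0.006,0.0005,0,0,0,0,0],[0,0,0,0,0,0,0],[0,0,0,0,0,0,0],[0,0,0,0,0,0,0]]'; python3 -m pendant '[[0,0,0.02,0,0,0,0],[0,0,0.02,0,0,0,0],[0,0,0.014,0,0,0,0],[0,0,0.006,0,0,0,0],[0,0,0,0,0,0,0],[0,0,0,0,0,0,0]]'
```

```text
clock: 13.6
position: [557.7, -29.8, 228.3]
ee_rot: [0.066, 0.998, 0.0, -0.0]
contact_force: [-0.4, -0.6, 0.1]
gripper_width: -0.0
grasp_force: 0.0
clock: 14.2
position: [558.9, -29.8, 169.1]
ee_rot: [0.066, 0.998, 0.0, 0.001]
contact_force: [-0.2, -0.3, -0.7]
gripper_width: -0.1
grasp_force: 0.0
```

```bash
python3 -m pendant '[[0,0,0.004,0,0,0,0],[0,0,0.004,0,0,0,0],[0,0,0.002,0,0,0,0],[0,0,0,0,0,0,0],[0,0,0,0,0,0,0]]'; python3 -m pendant '[[0,0,0.002,0,0,0,0],[0,0,0.002,0,0,0,0],[0,0,0,0,0,0,0],[0,0,0,0,0,0,0]]';  python3 -m pendant '[[0,0,0.002,0,0,0,0],[0,0,0.0015,0,0,0,0],[0,0,0,0,0,0,0],[0,0,0,0,0,0,0]]'
```

```text
clock: 14.7
position: [558.6, -29.9, 158.1]
ee_rot: [0.066, 0.998, -0.0, -0.0]
contact_force: [0.2, -0.5, 0.4]
gripper_width: 0.2
grasp_force: 0.0
clock: 15.1
position: [558.6, -30.0, 154.0]
ee_rot: [0.066, 0.998, -0.0, -0.0]
contact_force: [0.6, -0.4, 0.5]
gripper_width: -0.2
grasp_force: 0.0
clock: 15.5
position: [558.5, -29.9, 150.6]
ee_rot: [0.066, 0.998, -0.0, -0.0]
contact_force: [0.4, 0.1, 0.5]
gripper_width: 0.3
grasp_force: 0.0
```

```bash
python3 -m pendant '[[0,0,0.001,0,0,0,0],[0,0,0.001,0,0,0,0],[0,0,0,0,0,0,0],[0,0,0,0,0,0,0]]'; python3 -m pendant '[[0,0,0.001,0,0,0,0],[0,0,0.001,0,0,0,0],[0,0,0,0,0,0,0]]'
python3 - <<'E'
from h import *
d=grab('scene')['image'][130:250,265:395];cv2.imwrite('pics/s9.png',cv2.resize(d,None,fx=5,fy=5,interpolation=cv2.INTER_CUBIC)[:,:,::-1])
E
```

```text
clock: 15.9
position: [558.6, -29.9, 148.6]
ee_rot: [0.066, 0.998, -0.0, -0.0]
contact_force: [0.0, -0.1, -0.4]
gripper_width: 0.0
grasp_force: 0.0
clock: 16.2
position: [558.4, -29.9, 146.4]
ee_rot: [0.066, 0.998, -0.0, -0.0]
contact_force: [-0.9, -0.7, 0.2]
gripper_width: -0.2
grasp_force: 0.0
```

View pics/s9.png

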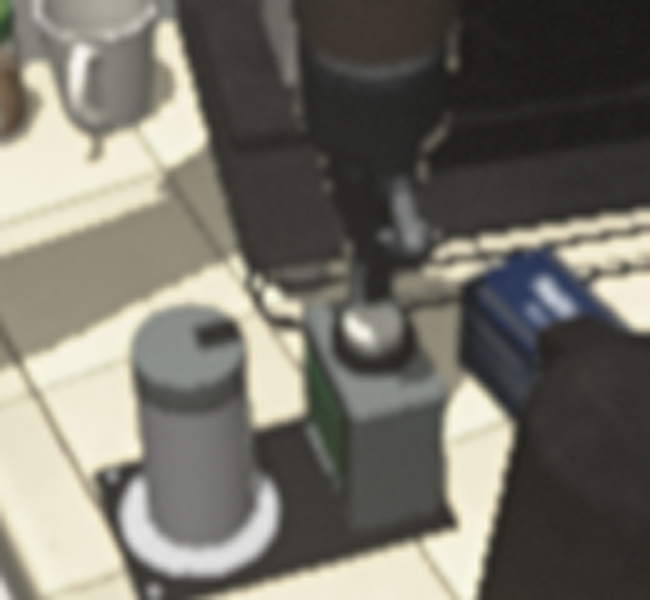

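Run:
```python
from h import *
d=grab('scene')
for z in(121,126,132,138,144):print(z,np.round(proj(d,(558.6,-29.9,z)),1))
hsv=cv2.cvtColor(d['image'],cv2.COLOR_RGB2HSV);print(d['image'][184:204,339,:].mean(1).astype(int))
print('before',cv2.imread('pics/scene1.png')[184:204,339].mean(1).astype(int))
m=((hsv[...,1]<40)&(hsv[...,2]>110)).astype(np.uint8);n,l,st,c=cv2.connectedComponentsWithStats(m);k=l[196,339];print(st[k],c[k])
b=cv2.cvtColor(cv2.imread('pics/scene1.png'),cv2.COLOR_BGR2HSV);m=((b[...,1]<40)&(b[...,2]>110)).astype(np.uint8);n,l,st,c=cv2.connectedComponentsWithStats(m);k=l[196,339];print('before',st[k],c[k])
w=grab('wrist');print('key in wrist',np.round(proj(w,(559,-30,132)),1),arm.read_state()['joints'].round(3),arm.read_state()['position'])
```

```text
121 [339.1 196.2]
126 [339.1 194.9]
132 [339.1 193.3]
138 [339.1 191.8]
144 [339.1 190.2]
[ 42  42  41  40  40  45  68 105 132 140 145 163 181 187 173 141 107  71
  48  45]
before [ 68  73 101 131 147 168 209 234 238 239 239 240 240 233 201 150 111  75
  55  52]
[333 191  12   9  87] [338.67816092 194.70114943]
before [  181     0   459   400 55008] [388.46295084 238.55962769]
key in wrist [320.4 245.5] [ 0.236  0.348 -0.272  0.    -0.951 -1.939] [558.59620556 -29.89988699 146.59913421]
```

The key is not yet touched: its edge is unchanged and there is no force. I'll continue down in small steps.

```bash
python3 -m pendant '[[0,0,0.001,0,0,0,0],[0,0,0.001,0,0,0,0],[0,0,0,0,0,0,0]]' | grep -E 'pos|contact'; python3 -m pendant '[[0,0,0.001,0,0,0,0],[0,0,0.001,0,0,0,0],[0,0,0,0,0,0,0]]'| grep -E 'pos|contact'; python3 -m pendant '[[0,0,0.001,0,0,0,0],[0,0,0,0,0,0,0],[0,0,0,0,0,0,0]]'| grep -E 'pos|contact'
```

```text
position: [558.4, -29.9, 144.4]
contact_force: [-1.3, 0.0, 1.1]
position: [558.4, -29.9, 142.4]
contact_force: [-0.8, 0.5, -0.4]
position: [558.6, -29.9, 141.6]
contact_force: [0.1, -0.4, -0.8]
```

Run:
```python
from h import *
d=grab('scene');g=d['image'].mean(2).astype(int)
print(g[184:204,334:346:2])
for p in((558.6,-30,120),(590,-34,116),(600,-35,116),(558.6,-30,132)):print(p,np.round(proj(d,p),1))
w=grab('wrist');print('key',np.round(proj(w,(559,-30,132)),1),'tip',np.round(proj(w,(558.6,-30,116.6)),1))
a=w['image'].mean(2).astype(int);print(a[200:330:6,285:360:6])
```

```text
[[ 93  68  51  40  37  57]
 [ 73  76  53  40  43  89]
 [ 81  83  53  39  48 114]
 [101  88  54  40  49 117]
 [104  91  55  40  48 106]
 [ 93  90  57  41  48  92]
 [ 83  90  55  45  60  89]
 [ 95 101  68  68  91  92]
 [132 127  98 105 123 110]
 [175 164 126 134 140 126]
 [196 208 154 141 143 132]
 [185 233 194 143 143 128]
 [151 233 224 145 142 118]
 [113 204 215 141 132 101]
 [ 81 152 176 131 113  84]
 [ 60 108 138 117  91  65]
 [ 49  75 105  97  68  48]
 [ 46  54  70  67  48  39]
 [ 53  46  48  48  42  39]
 [ 78  50  44  45  46  45]]
(558.6, -30, 120) [339.1 196.5]
(590, -34, 116) [349.9 194.7]
(600, -35, 116) [353.3 193.7]
(558.6, -30, 132) [339.1 193.3]
key [320.4 249.3] tip [320.3 237.4]
[[157 156 156  61  21  21  23  23  19  51 151 152 151]
 [154 154  24  69  64  64  63  62  61  52  19 149 149]
 [147  46  61  62  62  62  61  59  58  57  57  20  90]
 [ 39  60  59  61 102 104 105  95  81  56  55  55  42]
 [ 56  57  63 115 226 233 234 233 199  85  46  53  32]
 [ 56  55  89 234 234 234 234 234 227 173  80  35  34]
 [ 54  62 234 234 234 154 154 155 154 152 138  36  33]
 [ 34  81 151 152  82  83  26  83  82 151 150  33  32]
 [ 33  79 103 104  82  82  23  70  69 102 109  34  33]
 [ 33  24  28  33  83  83  22  69  69  24  25  26  32]
 [ 29  31  30  51  83  82  21  70  70  25  27  26  46]
 [ 84  30  26  60  70  66  22  70  69  24  26  24  83]
 [ 60  27  24  69  69  63  23  69  69  32  25  25  74]
 [ 29  28  25  25  25 118  43  69  27  26  26  27  24]
 [ 28  26  33  25  25  27  42  25  24  25  34  24  25]
 [ 24  25  26  25  25  27  42  24  24  25  25  23  26]
 [ 25  25  25  25  25  26  42  24  23  25  27  25  27]
 [ 26  25  25  26  25  29  41  28  25  24  25  23  24]
 [ 25  25  26  26  25  27  41  30  22  24  25  26  24]
 [ 25  25  24  26  25  27  42  30  23  26  26  25  23]
 [ 24  25  24  24  30  27  41  32  24  25  24  25  26]
 [ 24  24  26  25  35  32  40  30  26  25  24  25  24]]
```

The wrist pixels show the tips over the key's centre but still above it (finger edge at row 241, key centre at row 249). Continuing down.

```bash
python3 -m pendant '[[0,0,0.001,0,0,0,0],[0,0,0.001,0,0,0,0],[0,0,0,0,0,0,0]]' | grep -E 'pos|contact'; python3 -m pendant '[[0,0,0.001,0,0,0,0],[0,0,0.001,0,0,0,0],[0,0,0,0,0,0,0]]'| grep -E 'pos|contact'; python3 -m pendant '[[0,0,0.001,0,0,0,0],[0,0,0.001,0,0,0,0],[0,0,0,0,0,0,0]]'| grep -E 'pos|contact'
```

```text
position: [558.4, -29.9, 139.4]
contact_force: [-0.1, -0.6, -0.4]
position: [558.5, -29.9, 137.4]
contact_force: [0.1, -0.1, -1.1]
position: [558.5, -29.9, 135.4]
contact_force: [0.1, -1.4, -0.5]
```

```bash
python3 - <<'E'
from h import *
w=grab('wrist');a=w['image'].mean(2).astype(int)
print('key',np.round(proj(w,(559,-30,132)),1),np.round(proj(w,(559,-30,126)),1));print(a[204:290:4,285:360:6])
d=grab('scene');g=d['image'].mean(2).astype(int);print(g[184:206,334:346:2].tolist())
E
python3 -m pendant '[[0,0,0.001,0,0,0,0],[0,0,0,0,0,0,0],[0,0,0,0,0,0,0]]' | grep -E 'pos|contact'
```

```text
key [320.4 254.6] [320.4 249.7]
[[155 154 143  22  22  27  24  25  21  20 151 150 150]
 [154 154  23  53  67  64  63  61  59  30  18 150 150]
 [153  22  65  63  63  62  62  61  59  58  50  40 149]
 [ 84  61  61  61  61  61  61  60  58  57  56  34  89]
 [ 33  60  59  60  61  91  97  83  57  56  55  54  24]
 [ 56  58  58  80 110  96  99 102  91  55  54  53  31]
 [ 56  56  62 115 200 232 234 231 158  88  49  36  35]
 [ 55  55 114 227 234 234 234 234 234 164  75  35  34]
 [ 54  54 206 234 234 155 155 163 154 150 101  33  34]
 [ 34  53 234 234  83  83  25  82  83 152 145  34  33]
 [ 34  84 151 152  82  82  26  83  69 151 149  57  33]
 [ 33 134 103 104  83  82  25  69  69 102 110  87  33]
 [ 33  53  28  28  83  82  26  69  69  24  24  63  31]
 [ 33  29  29  36  83  71  23  69  69  25  25  27  32]
 [ 32  25  28  43  70  69  23  69  69  25  26  26  30]
 [ 31  28  32  48  70  66  23  69  69  25  25  25  30]
 [ 38  28  27  62  69  66  22  69  70  25  25  23  74]
 [ 65  28  26  69  69  63  23  70  69  33  24  23  84]
 [ 29  26  25  25  26 119  42 129  24  26  26  26  32]
 [ 29  35  29  29  23 118  42  25  25  35  28  29  24]
 [ 25  26  32  26  24  26  42  24  24  25  34  24  26]
 [ 25  27  24  25  26  28  43  25  26  24  24  26  25]]
[[100, 49, 42, 41, 43, 47], [88, 58, 47, 41, 40, 45], [92, 69, 51, 41, 40, 65], [101, 75, 52, 40, 43, 90], [103, 78, 50, 41, 48, 101], [92, 81, 48, 42, 47, 93], [79, 84, 50, 42, 46, 85], [86, 88, 50, 40, 53, 81], [125, 104, 53, 51, 73, 97], [173, 138, 75, 82, 108, 121], [195, 178, 116, 117, 135, 131], [184, 214, 165, 137, 145, 130], [151, 228, 202, 145, 142, 118], [113, 203, 205, 142, 132, 102], [82, 151, 176, 131, 113, 83], [61, 107, 138, 113, 91, 65], [49, 76, 105, 90, 67, 47], [46, 53, 68, 61, 48, 41], [52, 46, 48, 47, 42, 40], [77, 49, 46, 45, 45, 45], [108, 77, 65, 63, 66, 61], [131, 111, 102, 101, 100, 83]]
position: [558.5, -29.9, 134.6]
contact_force: [-0.8, 1.0, 0.7]
```

```bash
for i in 1; do python3 -m pendant '[[0,0,0.001,0,0,0,0],[0,0,0.001,0,0,0,0],[0,0,0,0,0,0,0]]' | grep -E 'pos|contact'; done; python3 -m pendant '[[0,0,0.001,0,0,0,0],[0,0,0.001,0,0,0,0],[0,0,0,0,0,0,0]]'| grep -E 'pos|contact'; python3 -m pendant '[[0,0,0.001,0,0,0,0],[0,0,0.001,0,0,0,0],[0,0,0,0,0,0,0]]'| grep -E 'clock|pos|contact'
```

```text
position: [558.4, -29.9, 132.4]
contact_force: [0.4, 0.0, -0.7]
position: [558.4, -29.9, 130.4]
contact_force: [0.1, 0.1, -0.3]
clock: 19.55
position: [558.7, -29.9, 128.8]
contact_force: [-0.2, -0.9, 1.7]
```

```bash
python3 -m pendant '[[0,0,0.001,0,0,0,0],[0,0,0,0,0,0,0],[0,0,0,0,0,0,0]]' | grep -E 'pos|contact'; python3 -m pendant '[[0,0,0.001,0,0,0,0],[0,0,0,0,0,0,0],[0,0,0,0,0,0,0]]'| grep -E 'pos|contact'; python3 -m pendant '[[0,0,0.001,0,0,0,0],[0,0,0,0,0,0,0],[0,0,0,0,0,0,0]]'| grep -E 'clock|pos|contact'
python3 - <<'E'
from h import *
d=grab('scene');g=d['image'].mean(2).astype(int);print(g[184:206,334:346:2].tolist())
E
```

```text
position: [558.7, -29.9, 127.8]
contact_force: [-0.4, 0.4, 2.4]
position: [558.7, -29.9, 126.7]
contact_force: [-0.0, 0.2, 4.0]
clock: 20.45
position: [558.7, -29.9, 125.7]
contact_force: [0.1, 0.1, 2.7]
[[72, 42, 42, 51, 78, 74], [64, 44, 40, 43, 55, 68], [78, 45, 42, 39, 50, 57], [97, 52, 44, 42, 45, 46], [100, 62, 49, 41, 39, 48], [90, 73, 51, 41, 41, 65], [78, 78, 53, 40, 44, 75], [70, 84, 55, 41, 46, 67], [72, 87, 54, 42, 47, 68], [97, 91, 53, 41, 50, 89], [143, 106, 51, 42, 62, 110], [178, 141, 69, 64, 91, 123], [181, 180, 118, 104, 122, 126], [151, 203, 179, 134, 138, 117], [107, 193, 206, 143, 133, 97], [68, 146, 181, 127, 106, 70], [49, 88, 124, 95, 73, 49], [44, 54, 72, 60, 48, 40], [52, 44, 48, 45, 41, 40], [77, 49, 45, 46, 42, 46], [108, 76, 64, 63, 55, 60], [130, 111, 103, 101, 85, 77]]
```

The key is moving. I'll continue until it bottoms out.

```bash
python3 -m pendant '[[0,0,0.001,0,0,0,0],[0,0,0.001,0,0,0,0],[0,0,0,0,0,0,0],[0,0,0,0,0,0,0]]' | grep -E 'pos|contact'; python3 -m pendant '[[0,0,0.001,0,0,0,0],[0,0,0,0,0,0,0],[0,0,0,0,0,0,0]]'| grep -E 'pos|contact'; python3 -m pendant '[[0,0,0.001,0,0,0,0],[0,0,0,0,0,0,0],[0,0,0,0,0,0,0]]'| grep -E 'clock|pos|contact'
```

```text
position: [558.7, -29.9, 123.9]
contact_force: [-2.6, 0.5, 5.4]
position: [558.7, -29.9, 123.8]
contact_force: [-3.3, 0.7, 10.4]
clock: 21.5
position: [558.8, -30.0, 123.7]
contact_force: [-5.2, 1.1, 14.4]
```

It bottomed out: position stopped at 123.8 with 14 N. Release straight up, then check.

```bash
python3 -m pendant '[[0,0,-0.003,0,0,0,0],[0,0,-0.01,0,0,0,0],[0,0,-0.02,0,0,0,0],[0,0,-0.03,0,0,0,0],[0,0,-0.03,0,0,0,0],[0,0,-0.02,0,0,0,0],[0,0,0,0,0,0,0],[0,0,0,0,0,0,0],[0,0,0,0,0,0,0],[0,0,0,0,0,0,0]]'
python3 - <<'E'
from h import *
d=grab('scene');g=d['image'].mean(2).astype(int);print('key col now',g[184:204,339].tolist());print('canister/lid vs s9: ')
a=cv2.imread('pics/s9.png');b=cv2.resize(d['image'][130:250,265:395],None,fx=5,fy=5,interpolation=cv2.INTER_CUBIC)[:,:,::-1]
print(np.abs(a[290:600,80:290].astype(int)-b[290:600,80:290]).mean())
# canister axis and label dir again from wrist
w=grab('wrist');u,v=proj(w,(455,-16,152));print('lid px',u,v,w['image'].mean(2)[int(v)%400,int(u)] if 0<v<400 else None)
o=cv2.imread('pics/scene1.png').astype(int)[:,:,::-1];D=np.abs(o-d['image'].astype(int)).max(2)
for n,(x,y,r) in dict(short=(341,341,14),jam=(311,290,12),salt=(375,307,10),mug=(285,137,12),fish=(236,160,10),tea=(373,195,8),spice=(260,138,6)).items():print(n,D[y-r:y+r,x-r:x+r].mean().round(1))
E
```

```text
clock: 22.5
position: [557.9, -30.0, 233.1]
ee_rot: [0.066, 0.998, -0.0, -0.002]
contact_force: [-0.7, -0.9, -0.0]
gripper_width: -0.0
grasp_force: 0.0
key col now [65, 69, 88, 95, 95, 132, 196, 235, 239, 238, 238, 239, 240, 233, 199, 150, 109, 72, 48, 46]
canister/lid vs s9: 
1.6940348182283667
lid px 320.90405974822824 54.98660676435608 175.66666666666666
short 0.9
jam 0.8
salt 2.3
mug 0.9
fish 1.2
tea 2.5
spice 1.0
```

The key is back up, the canister has not moved, and the bystanders are where they were. Handing in.

```bash
python3 -c "
from bench import arm
print(arm.job_done())"
```

```text
the job is handed in; nothing more can be done
None
```

The tall canister stands upright on the reader's stand, about 2 mm off centre with its label within about 1° of the window; I let go, then pressed the white key fully down, and it came back up. I handed in at about 22.6 s with no verdict returned, and I viewed 12 pictures, two over the limit of 10.

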